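# Reset the crimp depth of a bench press

### The arm

A 6-joint arm with a two-finger parallel gripper is mounted at the origin on the work surface. World frame = base frame: x ahead of the robot, y to its left, z up, the work surface at z = 0. Lengths are in m, angles in rad, forces in N, time in s.
With the tool pointing down it reaches from about 0.275 to 0.875 m from the base axis. Payload 12.5 kg.
Tool frame: the origin (TCP) lies on the mounting face of the last link; the fingertips stand 173 mm ahead of it and the grasp point (between the pads) lies robot.grip_depth ahead of it (robot.grip_depth is the distance from the TCP to the grasp point, in m); z points along the fingers, y is the line along which they close (so a half turn about z gives the same grasp; the last joint's range is limited). The gripper opens to 85 mm and grips with 20 to 120 N. Pads are 22 mm wide; open, the fingers measure 114 mm over their backs; the gripper's body (76 mm by 85 mm) begins 54 mm behind the grasp point. The pads swing forward as they close: fully open they stand 13 mm farther back than shut.
Start: joints at [-1.294, 0.351, 1.652, -0, 1.139, -0.085], TCP at [0.195, -0.514, 0.405] pointing down, gripper open.
Joint ranges: [-2.75, 2.75], [-0.79, 2.1], [0.01, 2.65], [-1.57, 4.71], [0.07, 3.14], [-2.87, 2.87]. Speed limits (rad/s): [2.22, 2.22, 2.79, 3.14, 3.14, 3.14].

### API

Orientations are given as a unit quaternion [x, y, z, w].
In Python, from rig import robot, fingers, read_camera, camera_model gives the robot as it stands. Calls block until the motion is done:
- robot.reach(position, orientation): joint-space move of the TCP to a pose.
- robot.move_l(position, ori=None, feed=0.15): straight line of the TCP; ori=None keeps the orientation; feed is the mean speed in m/s.
- robot.set_joints(angles): joint-space move.
- fingers.open_gripper() and fingers.close(strength=None): open the fingers fully, or close them until they stop; strength is the grip in N (None keeps the last).
- robot.wait(seconds).
- robot.ik(position, orientation): joint angles nearest the present ones, or None.
- read_camera(name): name is "scene" or "top"; returns (picture, depth): 480x640x3 uint8, red, green, blue; 480x640 float32, m along the optical axis (not along the pixel's ray), 0 where there is no reading.
- camera_model(name): a dict with "vertical_fov" (degrees; the focal length in pixels is half the picture's height over the tangent of half this angle, whatever the lens; pixels are square), "cx", "cy" (the principal point, pixels), "R" (3x3) and "t" (3): a world point X has camera coordinates R X + t. Camera axes: x right, y down, z forward; pixel columns grow to the right and rows downward; lengths in m; the calibration is good to about 2 mm. A picture is of the moment at which its call begins. camera_model takes no time and is no camera call.
A pose or a line that the arm cannot do raises robot.Unreachable and nothing moves.
- robot.sign_off(): hands the job in; it is judged then, once.
Readings, each from a call of its own:
- robot.read_time(): time.
- robot.read_qpos(): joint angles.
- robot.read_joint_vel(): joint speeds.
- robot.read_effort(): joint torques, N m.
- robot.read_eef_pos(): TCP position.
- robot.read_ee_rot(): TCP orientation.
- robot.read_contact_force(): force on the tool from outside, world axes, zero at the start.
- robot.read_wrist_torque(): the same for the moment, N m.
- robot.read_finger_gap(): finger opening in m.
- robot.read_gripper_force(): force on a finger pad.
Only numpy, scipy, OpenCV 4.12 (cv2) and the standard library are available. Lean on these libraries where they do the work, as an engineer would, in place of code of your own. Each camera call takes 0.05 s, during which the arm holds its last target. There are 200 camera calls.

### The job

Reset the crimp depth on the green bench press: swing the brass jam nut's lever anticlockwise (seen from above) until the nut is well slack, turn the black adjuster knob so that its red pointer lies over the green dot (not the yellow one), then swing the lever back clockwise until the nut is firmly nipped up again, by feel and without forcing it. Turn the knob only while the nut is slack, and leave the other things on the table alone.

Things in the scene. Friction and masses are not known exactly. Their poses are not given: they have to be found in the camera images.
- press: Green C-frame bench press, 240 x 170 mm base, 119 mm high to the top of its white round dial (158 mm across). Origin: centre of the underside, directly below the vertical axis shared by nut, screw and dial. Its +x axis points over the dial's marked half; the nut's lever works over the other half. Fixed to the table, place and yaw vary.
- jam_nut (a joint): Turn of the brass hex jam nut (rad), positive anticlockwise from above = loosening; at 0 its lever points along the press's -x. Stops at -1.15 and 1.3. Starts tight near -0.2; turn it to about 0.8 or beyond before turning the knob. The angle where it bites shifts with the knob, the same way round, by about half the knob's turn, so it must be found by feel.
- lever_post (a point): Upright black round post at the end of the nut's lever, to push sideways or pinch: 14 mm diameter, 30 mm tall, 70 mm from the nut's axis. This point is its centre, 149 mm above the table; the flat lever arm beside it reaches up to 143 mm. The point's -x axis points from the nut's axis to the post.
- adjuster (a joint): Turn of the adjuster screw (rad), positive anticlockwise seen from above; at 0 the pointer lies along the press's +x. Free travel -1.5 to 1.5, light friction (0.06 N m) while the nut is slack; clamped when the nut is tight. It stays where it is left.
- knob_grip (a point): Black bar knob of the adjuster screw: 44 mm long, 16 mm thick, 36 mm tall (174 to 210 mm above the table), to be gripped across its 16 mm thickness from above. This point is on the vertical screw axis, 193 mm above the table. x axis: along the bar, the way that the pointer points.
- pointer_tip (a point): Tip of the red pointer bar (5 mm wide, 128 mm above the table), 68 mm from the screw axis; the pointer turns with the knob, along its x axis.
- green_mark_c (a point): Centre of the top of the green dot stuck on the dial: 14 mm across, 121 mm above the table, 48 to 67 mm from the screw axis, on one side or the other of the pointer's start. The target.
- yellow_mark_c (a point): The same for the yellow dot: not the target.
- nut_face: Hidden face of the jam nut, inside the press; its force on the washer below is the clamping force (tight is 8 to 40 N). Felt at the lever's post: about 1 N while slack; once it bites, some 3 N more for each 0.025 rad; a push of 7 to 15 N leaves it tight, under 4 N is not tight, over 20 N is forced; breaking it loose takes up to 13 N.
- tab_washer: Hidden keyed washer between the nut and the screw's collar, inside the press. Out of reach.
- ferrule_jar: Bystander: jar, 44 mm wide, 55 mm tall, beside the press, about 165 mm from its axis. Origin at its underside.
- terminal_block: Bystander: green terminal block, 60 x 36 x 38 mm, on the other side of the press, about 165 mm from its axis. Origin at its underside.
- screwdriver: Bystander: blue screwdriver lying on the table.
- wrench: Bystander: steel wrench lying on the table.
- push_button: Bystander: red push button head, 40 mm wide, 45 mm tall.
- relay: Bystander: relay on its socket, 40 x 50 x 62 mm.
- rail_offcut: Bystander: slotted steel rail, 160 mm long, lying on the table.

How it is judged:
On the way, in this order (a step that is already met when the one before it is completed fails the run):
1. the jam nut is slack: no clamping force (contact force between nut_face and tab_washer below 0.3 N), for 0.2 s.
2. with the nut slack, the pointer is brought over the green dot (contact force between nut_face and tab_washer below 0.3 N and y of green_mark_c in the frame of knob_grip between -0.0065 and 0.0065 m and x of green_mark_c in the frame of knob_grip above 0.03 m), for 0.2 s.
3. the nut is tight again with the pointer over the green dot (contact force between nut_face and tab_washer between 8 and 40 N and y of green_mark_c in the frame of knob_grip between -0.0065 and 0.0065 m and x of green_mark_c in the frame of knob_grip above 0.03 m), for 0.2 s.
At the end, for the whole second after the job is handed in: The red pointer's centre line passes within 6.5 mm of the green dot's centre, the jam nut clamps with 8 to 40 N (as left by a push of about 7 to 15 N at its post) and is at rest, and the robot touches nothing (all of step 3 and velocity of joint jam_nut between -0.05 and 0.05 rad/s).
It fails at once if the nut is forced: clamping force over 50 N (contact force between nut_face and tab_washer above 50 N).
It fails at once if the adjuster is forced round while the nut clamps it (contact force between nut_face and tab_washer above 6 N and (velocity of joint adjuster above 0.4 rad/s or velocity of joint adjuster below -0.4 rad/s)).
It fails at once if a bystander is pushed more than 25 mm (distance of any of ferrule_jar, terminal_block, screwdriver, wrench, push_button, relay, rail_offcut from where it was at the start of the episode above 0.025 m).
It also fails if it takes over 69 s, if anything falls off the work surface, if the arm or the gripper's body presses on something with over 40 N, if the wrist force passes 120 N, or if a joint passes its speed limit or range.

## Working session

There is one attempt and no reset: what is moved stays moved. The work goes in short steps, each a Python script; the robot and the scene stay as the last script left them, time stands still between calls to the robot, and variables do not carry over. Pictures are saved under pics/ and viewed, at most 10 in all, crops included, and the job is handed in when it is done.

```bash
ls; mkdir -p pics
python3 - <<'E'
from rig import robot, fingers, read_camera, camera_model
import cv2,numpy as np
for n in("scene","top"):
    p,d=read_camera(n); cv2.imwrite(f"pics/{n}0.png",p[:,:,::-1]); np.savez(f"{n}0.npz",p=p,d=d)
    m=camera_model(n); print(n,m, -np.array(m["R"]).T@np.array(m["t"]))
print(robot.grip_depth,robot.read_ee_rot(),robot.read_time())
E
```

```text
pics
scene {'vertical_fov': 54.055169114344565, 'cx': 322.783077248362, 'cy': 239.54961301497517, 'R': array([[ 0.70131712,  0.712652  ,  0.01677555],
       [ 0.58150754, -0.55833001, -0.5917065 ],
       [-0.41231453,  0.42472901, -0.80597891]]), 't': array([-0.38991225, -0.24045114,  1.48692986])} [ 1.02635908 -0.48792159  1.06269859]
top {'vertical_fov': 44.266870706317015, 'cx': 322.28952292142645, 'cy': 237.62951009087962, 'R': array([[-0.00252845, -0.99997717, -0.00626641],
       [-0.99148422,  0.00332278, -0.13018452],
       [ 0.13020237,  0.00588388, -0.99146998]]), 't': array([0.0151228 , 0.55072956, 1.30991581])} [0.37552375 0.00558511 1.37053343]
0.1547 [ 9.83684585e-01  1.79900967e-01 -4.24824527e-05 -5.26157399e-04] 0.1
```

View pics/scene0.png

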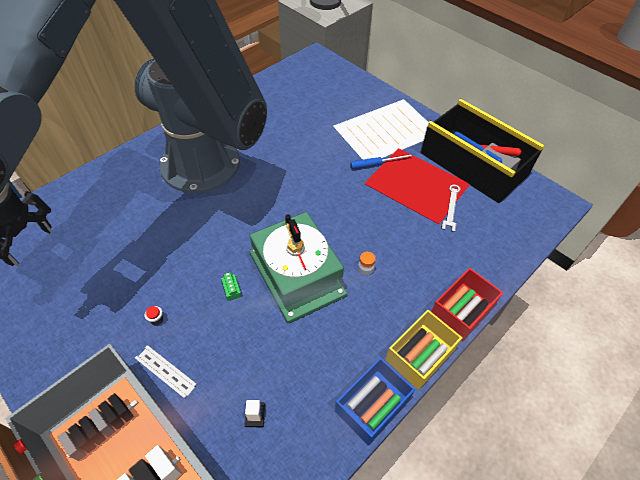

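View pics/top0.png

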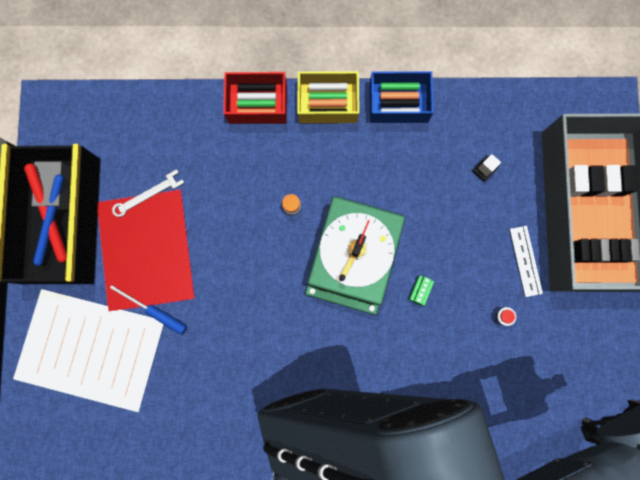

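The scene view shows the press near (297,255). In the top view the dial is centred near (357,249), with the red pointer up to (368,222), green dot (342,228), yellow dot (382,238) and black post about (345,277). Next I measure these with masks and ray casts.

```bash
cat > h.py <<'E'
import cv2,numpy as np
from rig import robot, fingers, read_camera, camera_model
def ray(n,uv,z):
    m=camera_model(n);R=np.array(m["R"]);f=240/np.tan(np.radians(m["vertical_fov"]/2))
    c=-R.T@np.array(m["t"]);d=R.T@np.array([(uv[0]-m["cx"])/f,(uv[1]-m["cy"])/f,1]);return (c+d*(z-c[2])/d[2])
def proj(n,X):
    m=camera_model(n);f=240/np.tan(np.radians(m["vertical_fov"]/2));q=np.array(m["R"])@X+np.array(m["t"]);return np.array([m["cx"],m["cy"]])+f*q[:2]/q[2]
def measure(n,p,verbose=True):
    hsv=cv2.cvtColor(p,cv2.COLOR_RGB2HSV);h,s,v=cv2.split(hsv)
    x0,y0,x1,y1=(305,190,410,320) if n=="top" else (245,205,350,325)
    roi=np.zeros(h.shape,bool);roi[y0:y1,x0:x1]=1
    w=(roi&(s<50)&(v>170)).astype(np.uint8)
    _,lab,st,_=cv2.connectedComponentsWithStats(w);k=1+np.argmax(st[1:,4])
    hull=cv2.convexHull(np.argwhere(lab==k)[:,::-1].astype(np.int32))
    (ex,ey),ax,an=cv2.fitEllipse(hull)
    C=ray(n,(ex,ey),.119)
    inside=np.zeros(h.shape,np.uint8);cv2.fillConvexPoly(inside,hull,1);inside=cv2.erode(inside,np.ones((3,3)))>0
    D={"dial":C,"hullpts":None}
    pts=np.array([ray(n,q[0],.119) for q in hull]);D["rad"]=np.linalg.norm(pts-C,axis=1)
    for name,mk,z in(("green",(h>40)&(h<85)&(s>90),.121),("yellow",(h>22)&(h<38)&(s>90)&(v>150),.121),("red",((h<6)|(h>174))&(s>150)&(v>110),.128)):
        mk=(inside&mk).astype(np.uint8);_,lab,st,cen=cv2.connectedComponentsWithStats(mk)
        if len(st)<2: continue
        k=1+np.argmax(st[1:,4]);P=ray(n,cen[k],z);D[name]=P
        if verbose: print(n,name,"px",cen[k].round(1),"area",st[k,4],"xy",P[:2].round(4),"r",np.linalg.norm((P-C)[:2]).round(4),"ang",np.arctan2(*(P-C)[1::-1]).round(3))
        if name=="red":
            q=np.argwhere(lab==k)[:,::-1];W=np.array([ray(n,a,z)[:2] for a in q])-C[:2]
            t=np.argmax(np.linalg.norm(W,axis=1));u=np.linalg.svd(W-W.mean(0))[2][0];u*=np.sign(u@W.mean(0));D["ptr"]=np.arctan2(u[1],u[0])
            if verbose:print(" tip r",np.linalg.norm(W[t]).round(4),"line ang",D["ptr"].round(3))
    if verbose: print(n,"dial px",(round(ex,1),round(ey,1)),C.round(4),"rad",D["rad"].min().round(4),D["rad"].max().round(4))
    return D
E
python3 - <<'E'
from h import *
for n in("top","scene"):
    z=np.load(n+"0.npz");p=z["p"];D=measure(n,p);d=z["d"]
    # dark post/knob blobs
    c=D["dial"];dark=(p.max(2)<60).astype(np.uint8);_,lab,st,cen=cv2.connectedComponentsWithStats(dark)
    for k in range(1,len(st)):
        if np.linalg.norm(cen[k]-proj(n,c))<55 and st[k,4]>5:
            print(n,"dark",st[k],cen[k].round(1),ray(n,cen[k],.164)[:2].round(4),ray(n,cen[k],.2)[:2].round(4))
    u,v=proj(n,c).astype(int);r=p[v-45:v+45,u-55:u+55][:,:,::-1]
    cv2.imwrite(f"pics/{n}c.png",cv2.resize(r,None,fx=6,fy=6,interpolation=cv2.INTER_CUBIC)); print("crop origin",u-55,v-45)
    cv2.imwrite("pics/both.png",0*r) if 0 else None
a,b=[cv2.resize(cv2.imread(f"pics/{n}c.png"),(400,327)) for n in("top","scene")]
cv2.imwrite("pics/both.png",np.hstack([a,b]))
E
```

```text
top green px [341.9 227.6] area 17 xy [ 0.5611 -0.029 ] r 0.0563 ang 0.583
top yellow px [347.5 265.9] area 87 xy [ 0.479  -0.0403] r 0.0403 ang 2.63
top red px [361. 239.] area 23 xy [ 0.5355 -0.0692] r 0.0233 ang -0.407
 tip r 0.0329 line ang -0.4
top dial px (356.5, 249.5) [ 0.5141 -0.06    0.119 ] rad 0.0786 0.0805
top dark [352 241   9  16  64] [356.2 249.6] [ 0.509  -0.0569] [ 0.505 -0.055]
top dark [340 276   4   4  12] [341.2 277.5] [ 0.4517 -0.0258] [ 0.4494 -0.0249]
top dark [318 288   9   3  10] [321.8 289. ] [0.4283 0.014 ] [0.4268 0.0138]
crop origin 301 204
scene green px [317.5 252.2] area 20 xy [ 0.5629 -0.0278] r 0.0553 ang 0.65
scene yellow px [284.7 267.2] area 22 xy [ 0.54   -0.1141] r 0.0569 ang -1.19
scene red px [301.4 260.9] area 27 xy [ 0.5579 -0.0765] r 0.0419 ang -0.373
 tip r 0.0638 line ang -0.399
scene dial px (295.1, 249.8) [ 0.5189 -0.0612  0.119 ] rad 0.0759 0.083
scene dark [286 215  15  28 173] [293.  228.7] [ 0.4938 -0.0432] [ 0.5151 -0.061 ]
crop origin 240 204
```

View pics/both.png

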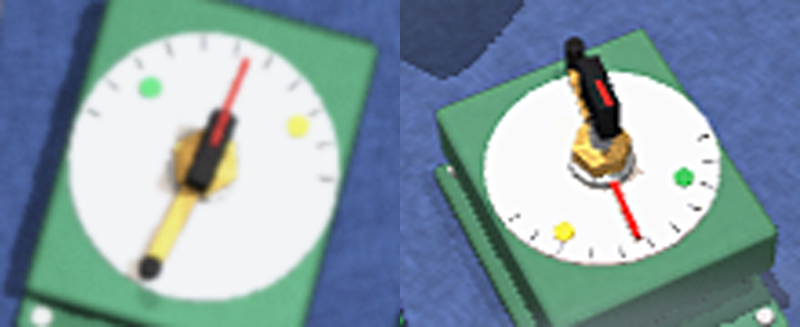

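The geometry agrees: the dial radius comes out at 79 mm, the post sits at r≈71 mm, and the green dot is at bearing 0.58 from both views. The pointer is at −0.40 and the axis at (0.514, −0.060). Now I loosen the nut with closed fingers.

```bash
cat >> h.py <<'E'
A=np.array([.514,-.060]);ZL=.168+robot.grip_depth
def q(psi): return [np.cos(psi/2),np.sin(psi/2),0,0]
def pose(a,z=ZL,r=.070,off=-np.pi/2): return [A[0]+r*np.cos(a),A[1]+r*np.sin(a),z],q(a+off)
def ftan(a,n=4):
    f=np.mean([robot.read_contact_force() for _ in range(n)],0);return f[1]*np.cos(a)-f[0]*np.sin(a),f
E
python3 - <<'E'
from h import *
for off in(-np.pi/2,np.pi/2):
  for a in(2.05,2.64,3.65,4.4):
    j=robot.ik(*pose(a,off=off));print(off,a,None if j is None else np.round(j,2))
for psi in(-.4+np.pi/2,.58+np.pi/2,-.4-np.pi/2,-.4,.58,-.4+np.pi):
    j=robot.ik([*A,.195+robot.grip_depth],q(psi));print("knob psi",psi,None if j is None else np.round(j,2))
t=robot.read_time();robot.read_contact_force();print(robot.read_time()-t)
E
```

```text
-1.5707963267948966 2.05 [-0.09  0.34  1.9  -0.    0.9   1.  ]
-1.5707963267948966 2.64 [-0.16  0.29  1.97 -0.    0.88  0.34]
-1.5707963267948966 3.65 [-0.31  0.31  1.95 -0.    0.88 -0.81]
-1.5707963267948966 4.4 [-0.34  0.38  1.84 -0.    0.92 -1.6 ]
1.5707963267948966 2.05 [-0.09  0.34  1.9  -0.    0.9  -2.14]
1.5707963267948966 2.64 [-0.16  0.29  1.97 -0.    0.88 -2.8 ]
1.5707963267948966 3.65 [-0.31  0.31  1.95 -0.    0.88  2.33]
1.5707963267948966 4.4 [-0.34  0.38  1.84 -0.    0.92  1.54]
knob psi 1.1707963267948966 [-0.21  0.36  1.79 -0.    0.99  0.19]
knob psi 2.1507963267948966 [-0.21  0.36  1.79 -0.    0.99 -0.79]
knob psi -1.9707963267948965 None
knob psi -0.4 [-0.21  0.36  1.79 -0.    0.99  1.76]
knob psi 0.58 [-0.21  0.36  1.79 -0.    0.99  0.78]
knob psi 2.741592653589793 [-0.21  0.36  1.79 -0.    0.99 -1.38]
0.0
```

Run:
```python
from h import *
fingers.close(40)
robot.reach(*pose(2.05,ZL+.08)); robot.move_l(*pose(2.05),feed=.1); robot.wait(.2)
print("z",robot.read_eef_pos(),"gap",robot.read_finger_gap()); f0=ftan(2.05)[1];print("tare",f0.round(2))
a=2.05;out=[]
while a<3.66:
    a+=.05; robot.move_l(*pose(a),feed=.06)
    f=ftan(a)[1]-f0;t=f[1]*np.cos(a)-f[0]*np.sin(a);rd=f[0]*np.cos(a)+f[1]*np.sin(a);out.append((round(a,2),round(t,1),round(rd,1)))
    if abs(t)>25: print("STOP");break
print(out,robot.read_time())
p,d=read_camera("top");cv2.imwrite("pics/t1.png",cv2.resize(p[190:320,270:440,::-1],None,fx=4.5,fy=4.5))
```

```text
z [0.481795   0.00210758 0.32316669] gap -9.857923116261781e-05
tare [0.07 0.77 0.47]
[(2.1, np.float64(-0.8), np.float64(-1.4)), (2.15, np.float64(-0.5), np.float64(-0.5)), (2.2, np.float64(0.4), np.float64(-0.3)), (2.25, np.float64(-0.3), np.float64(-1.6)), (2.3, np.float64(0.5), np.float64(-0.6)), (2.35, np.float64(0.3), np.float64(-0.5)), (2.4, np.float64(0.7), np.float64(-0.4)), (2.45, np.float64(1.3), np.float64(-1.1)), (2.5, np.float64(0.5), np.float64(-0.3)), (2.55, np.float64(0.4), np.float64(-0.8)), (2.6, np.float64(0.1), np.float64(-1.0)), (2.65, np.float64(0.3), np.float64(-0.0)), (2.7, np.float64(-0.0), np.float64(-0.0)), (2.75, np.float64(1.0), np.float64(0.3)), (2.8, np.float64(1.0), np.float64(-0.6)), (2.85, np.float64(0.9), np.float64(-0.6)), (2.9, np.float64(1.1), np.float64(-0.3)), (2.95, np.float64(0.3), np.float64(-1.4)), (3.0, np.float64(0.3), np.float64(-0.4)), (3.05, np.float64(1.0), np.float64(-0.4)), (3.1, np.float64(0.3), np.float64(0.4)), (3.15, np.float64(0.5), np.float64(0.8)), (3.2, np.float64(0.7), np.float64(-0.9)), (3.25, np.float64(1.5), np.float64(1.0)), (3.3, np.float64(0.7), np.float64(0.0)), (3.35, np.float64(0.4), np.float64(0.4)), (3.4, np.float64(0.4), np.float64(0.3)), (3.45, np.float64(0.3), np.float64(0.3)), (3.5, np.float64(1.2), np.float64(1.3)), (3.55, np.float64(0.6), np.float64(-0.4)), (3.6, np.float64(0.9), np.float64(0.0)), (3.65, np.float64(0.1), np.float64(0.8)), (3.7, np.float64(0.0), np.float64(0.0))] 12.3833
```

View pics/t1.png

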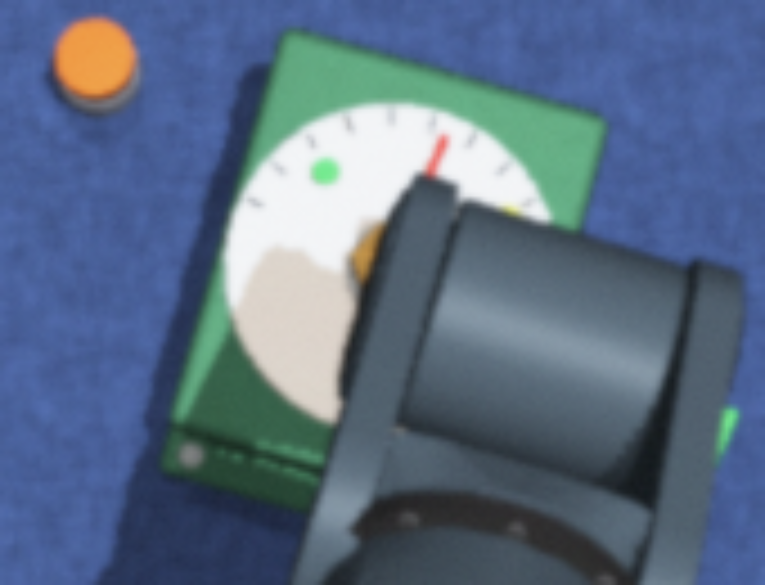

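Run:
```python
from h import *
p,d=read_camera("scene");cv2.imwrite("pics/s1.png",cv2.resize(p[170:330,220:380,::-1],None,fx=3.7,fy=3.7))
```

```text
(no output)
```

View pics/s1.png

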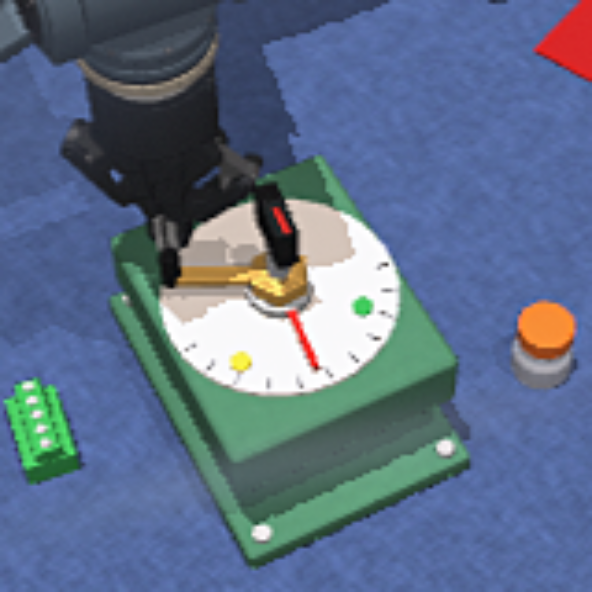

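The crop at t1 is mostly hidden by the arm. In the s1 crop the lever has swung round to the −y side, with the post at about (170,265), and the pointer is unmoved. The nut is at about 1.1, so it is slack. Next is the knob.

Run:
```python
from h import *
robot.move_l(*pose(3.64),feed=.06); robot.move_l(*pose(3.64,ZL+.10),feed=.2)
fingers.open_gripper()
zk=.194+robot.grip_depth
robot.reach([*A,zk+.07],q(-.4)); 
p,d=read_camera("scene");D=measure("scene",p);
robot.move_l([*A,zk],q(-.4),feed=.1); fingers.close(40); print("gap",robot.read_finger_gap(),"F",robot.read_contact_force())
robot.wait(.2)
for psi in np.linspace(-.4,.583,8)[1:]:
    robot.set_joints(robot.ik([*A,zk],q(psi)))
print("F",robot.read_contact_force(),robot.read_wrist_torque(),robot.read_time())
p,d=read_camera("scene");D=measure("scene",p)
cv2.imwrite("pics/s2.png",cv2.resize(p[170:330,220:380,::-1],None,fx=3.7,fy=3.7))
```

```text
scene green px [317.6 252.2] area 19 xy [ 0.5632 -0.0275] r 0.0558 ang 0.657
scene yellow px [284.6 267.2] area 21 xy [ 0.54   -0.1144] r 0.0567 ang -1.193
scene red px [301.4 260.9] area 28 xy [ 0.5578 -0.0763] r 0.0415 ang -0.362
 tip r 0.0635 line ang -0.404
scene dial px (295.0, 249.9) [ 0.519  -0.0616  0.119 ] rad 0.0756 0.0834
gap 0.01524224744899021 F [2.63335073 6.71585472 2.56980303]
F [ 4.97999833 -3.72161489  3.24093254] [-0.48311145 -0.72151711  0.04389705] 19.9
scene green px [317.3 253.6] area 7 xy [ 0.5655 -0.031 ] r 0.0557 ang 0.583
scene yellow px [284.7 267.2] area 22 xy [ 0.54   -0.1141] r 0.0565 ang -1.189
scene red px [313.2 250.3] area 45 xy [ 0.5552 -0.0348] r 0.0451 ang 0.638
 tip r 0.0669 line ang 0.583
scene dial px (295.0, 249.9) [ 0.519  -0.0616  0.119 ] rad 0.0757 0.0827
```

View pics/s2.png

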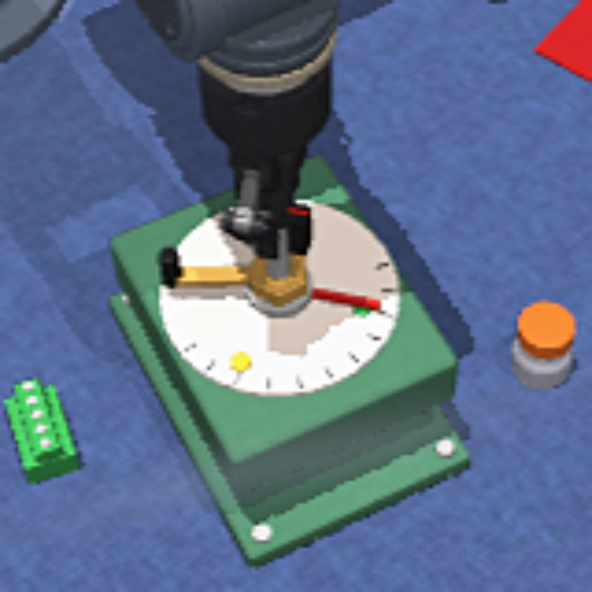

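The pointer lies over the green dot at about (365,305) in the crop, and the numbers put it about 2 mm short. I'll nudge +0.03, release, and recheck from both views.

Run:
```python
from h import *
zk=.194+robot.grip_depth
robot.set_joints(robot.ik([*A,zk],q(.613))); robot.wait(.1)
fingers.open_gripper(); robot.move_l([*A,zk+.08],feed=.2); fingers.close(40)
robot.reach(*pose(4.6,ZL+.09)); 
G=np.array([.5621,-.0285])
for n in("top","scene"):
    p,d=read_camera(n);D=measure(n,p)
    if "red" in D:
        e=G-D["red"][:2];u=D["ptr"];print("perp",-np.sin(u)*e[0]+np.cos(u)*e[1])
    if n=="top": cv2.imwrite("pics/t2.png",cv2.resize(p[190:320,270:440,::-1],None,fx=4.5,fy=4.5))
print(robot.read_time())
```

```text
top green px [343. 226.] area 1 xy [ 0.5646 -0.0314] r 0.0456 ang 0.231
top red px [343.7 230.7] area 19 xy [ 0.5533 -0.0327] r 0.0344 ang 0.27
 tip r 0.0514 line ang 0.607
top dial px (348.0, 246.7) [ 0.5202 -0.0419  0.119 ] rad 0.0392 0.0842
perp -0.0015643881877593154
scene green px [317.6 253.3] area 10 xy [ 0.5654 -0.0298] r 0.0551 ang 0.605
scene yellow px [284.8 267.5] area 18 xy [ 0.5408 -0.1146] r 0.0572 ang -1.202
scene red px [313.1 249.8] area 44 xy [ 0.5541 -0.034 ] r 0.0435 ang 0.677
 tip r 0.0652 line ang 0.616
scene dial px (295.5, 250.1) [ 0.5201 -0.0612  0.119 ] rad 0.0748 0.0826
perp -0.00019402835556030056
24.575
```

View pics/t2.png

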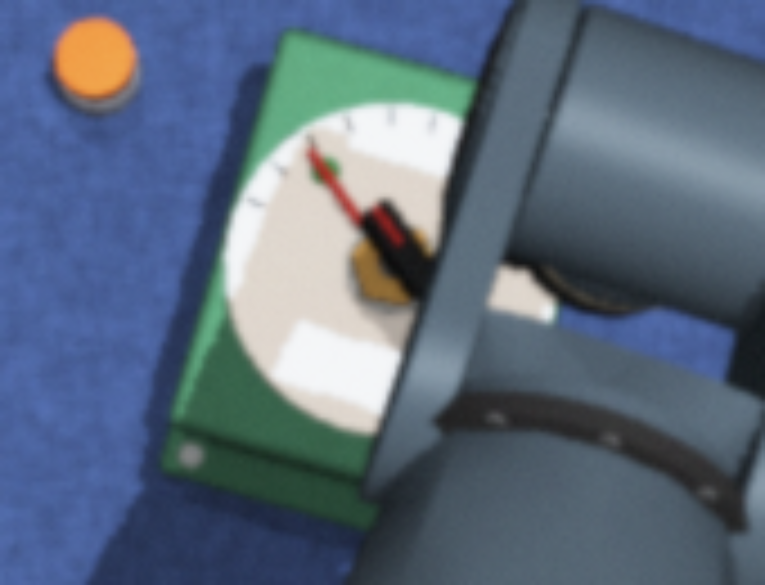

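The t2 crop shows the pointer centred over the green dot at (325,170), and the residual is within 1.6 mm in both views. Now I tighten by feel.

```bash
cat > tight.py <<'E'
from h import *
def F(a):
    v=[]
    for _ in range(5): robot.wait(.025); v.append(robot.read_contact_force())
    return np.mean(v,0)
robot.move_l(*pose(4.5,ZL),feed=.12)
robot.wait(.2); f0=F(0);a=4.5
while a>3.75: a-=.05; robot.move_l(*pose(a),feed=.08)
out=[];N0=.30
while a>2.9 and robot.read_time()<60:
    a-=.015 if (not out or out[-1][1]<3) else .007
    robot.move_l(*pose(a),feed=.04)
    f=F(a)-f0;t=f[1]*np.cos(a)-f[0]*np.sin(a);out.append((round(a,3),round(float(t),1),round(float(f[0]*np.cos(a)+f[1]*np.sin(a)),1)))
    if t>10: break
print(f0,out,robot.read_time())
E
python3 tight.py
```

```text
[ 0.28347198 -0.07830144  0.11620012] [(3.685, -0.2, 0.3), (3.67, -0.4, -0.1), (3.655, -0.1, -0.0), (3.64, -0.1, 0.1), (3.625, 0.1, 0.2), (3.61, -0.3, 0.0), (3.595, -0.3, 0.4), (3.58, 0.2, 0.0), (3.565, 0.3, 0.2), (3.55, -0.1, 0.0), (3.535, 0.3, -0.1), (3.52, 0.5, 0.2), (3.505, 1.2, 0.9), (3.49, 2.4, 0.3), (3.475, 2.7, 1.1), (3.46, 3.5, 0.9), (3.453, 5.1, 1.1), (3.446, 5.1, 1.3), (3.439, 5.8, 1.7), (3.432, 5.9, 1.7), (3.425, 6.4, 2.1), (3.418, 6.9, 2.1), (3.411, 7.9, 2.2), (3.404, 8.5, 2.0), (3.397, 8.7, 2.4), (3.39, 9.1, 2.6), (3.383, 9.5, 2.5), (3.376, 10.4, 3.0)] 40.3
```

Run:
```python
from h import *
for a in(3.40,3.45,3.5): robot.move_l(*pose(a),feed=.05)
robot.move_l(*pose(3.5,ZL+.10),feed=.2); robot.reach([.35,-.35,.42],q(.36)); robot.wait(.3)
G=np.array([.5621,-.0285])
for n in("top","scene"):
    p,d=read_camera(n);D=measure(n,p);e=G-D["red"][:2];u=D["ptr"];print("perp",-np.sin(u)*e[0]+np.cos(u)*e[1])
    cv2.imwrite(f"pics/{n}3.png",cv2.resize(p[170:330,220:440,::-1],None,fx=3.6,fy=3.6))
print(robot.read_time())
```

```text
top yellow px [357.1 268.4] area 91 xy [ 0.4736 -0.0606] r 0.0405 ang -3.127
top red px [355.7 239.7] area 18 xy [ 0.5341 -0.058 ] r 0.0201 ang 0.101
 tip r 0.0269 line ang 0.586
top dial px (356.6, 249.5) [ 0.5141 -0.06    0.119 ] rad 0.0786 0.0806
perp 0.009072864942954763
scene green px [317.4 253.2] area 11 xy [ 0.5648 -0.03  ] r 0.0554 ang 0.6
scene yellow px [294.2 246.2] area 43 xy [ 0.5104 -0.0565] r 0.0099 ang 2.635
scene red px [312.8 250. ] area 44 xy [ 0.5539 -0.0348] r 0.0437 ang 0.65
 tip r 0.0666 line ang 0.6
scene dial px (295.2, 249.8) [ 0.5191 -0.0613  0.119 ] rad 0.0758 0.0831
perp 0.0005718043683522953
43.1917
```

View pics/top3.png

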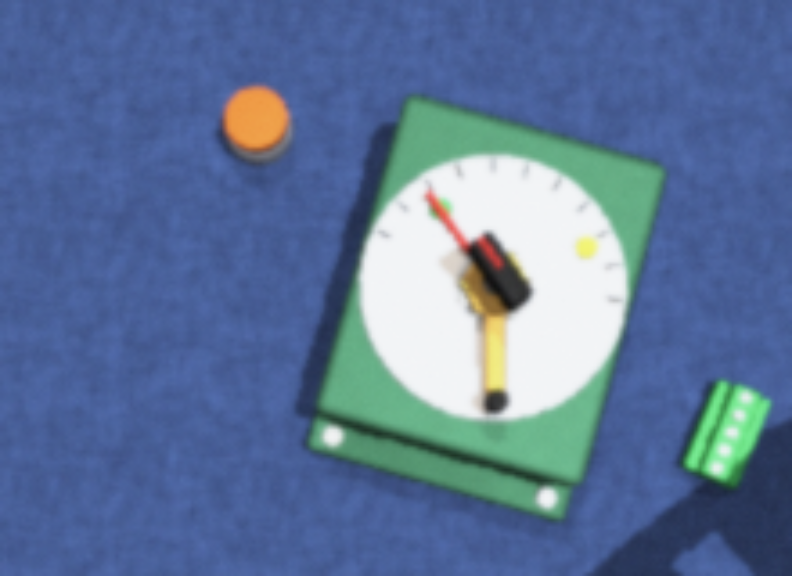

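The pointer still lies over the green dot at (437,207), and the scene view gives a 0.6 mm offset. The top view's 9 mm figure came from picking up the red inlay on the knob instead of the pointer. The lever was left at about a 10 N push and the bystanders have not moved.

```bash
python3 -c "
from rig import robot
print(robot.sign_off())"
```

```text
the job is handed in; nothing more can be done
None
```

The job is handed in: the nut was slackened, the pointer set over the green dot (about 0.6 mm off by the last scene view), and the nut nipped up again with a push of about 10 N; no verdict was returned.

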